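Lock the prayer bead case

ROBOT

A 7-joint arm with a two-finger parallel gripper is mounted at the origin on the work surface. World frame = base frame: x ahead of the robot, y to its left, z up, the work surface at z = 0. Lengths are in m, angles in rad, forces in N, time in s.
With the tool pointing down it reaches from about 0.35 to 0.9 m from the base axis. Payload 19.9 kg.
Tool frame: the origin (TCP) lies on the front face of the gripper's body, between the roots of the fingers; the fingertips stand 97 mm ahead of it and the grasp point (between the pads) lies 78 mm ahead of it; z points along the fingers, y is the direction in which the jaws open and shut (so a half turn about z gives the same grasp; the last joint's range is limited). The gripper opens to 94 mm and grips with 3 to 60 N. Pads are 16 mm wide; open, the fingers measure 119 mm over their backs; the gripper's body (75 mm by 177 mm) begins 78 mm behind the grasp point.
Start: joints at [1.208, 0.417, -0.01, 1.614, 0.005, 1.111, -0.053], TCP at [0.198, -0.593, 0.303] pointing down, gripper open.
Joint ranges: [-2.81, 2.81], [-0.39, 2.02], [-1.27, 1.25], [0.06, 2.57], [-1.19, 4.33], [0.19, 2], [-2.82, 2.82]. Speed limits (rad/s): [1.89, 1.89, 2.39, 2.39, 3.01, 3.01, 3.01].

INTERFACE

Orientations are given as a 3x3 rotation matrix whose columns are the frame's x, y, z axes.
In Python, from rig import robot gives the robot as it stands. The module is installed in compiled form; this text tells all that it offers.
- The arm moves only by the tool move_arm, never from a script. Its argument "rows" is one flat list of numbers, 5 for each row, row after row: the opening, from -1 (shut) to 1 (fully open), then the shift along the tool's x, y, z in units of 0.12 m (1.0 is 0.12 m), then the turn about the tool's z in units of 2 pi rad (1.0 is 2 pi rad). In form: [hand, tx, ty, tz, roll, hand, tx, ty, tz, roll, ...]. A call has 1 to 20 rows; each row is the pose to reach, as a shift and turn from the pose measured when the call began, along the tool's axes at that moment, turning the shorter way round; what a row does not reach only later rows make up. A row lasts 1/8 s, in which the tool goes at most 62.5 mm and 10.7 degrees, less where a joint would pass 70% of its speed; a pose out of reach is approached as far as the arm can. A call with a number of a shift or a turn outside -1 to 1 is refused whole. A call with a gripper value outside its range is refused whole. The fingers move at their own pace and stop on an object; the grip force is fixed at half the most. Time passes only in rows, so rows that repeat a pose let the fingers close. It gives the time, the measured TCP pose, the force and the opening at its end, in the units of the state.
- robot.get_state(): the state, without advancing time (a new reading comes with each control period).
- robot.snapshot(name): name is "side" or "top"; returns the picture (400x640x3 uint8, red, green, blue); there is no depth.
- robot.camera_params(name): a dict with "fx", "fy", "cx", "cy" (pixels), "position" and "attitude" of the camera in the world. Camera axes: x right, y up, looking along -z (the intrinsics and any distortion apply to the point x, -y, -z); pixel columns grow to the right and rows downward; lengths in m; the calibration is good to about 2 mm. A picture is of the moment at which its call begins. camera_params takes no time and is no camera call.
- robot.finish_job(): hands the job in, once; it reports no verdict.
The state is a dict: "time_s": time; "joint_pos": joint angles; "joint_vel": joint speeds; "effort": joint torques, N m; "tool_pos": TCP position; "tool_rot": TCP orientation; "wrist_force": force on the tool from outside, world axes, zero at the start; "torque": the same for the moment, N m; "grip_width": opening from 0.0 (shut) to 1.0 (fully open).
Only numpy, scipy, OpenCV 4.12 (cv2) and the standard library are available. Lean on these libraries where they do the work, as an engineer would, in place of code of your own. Each camera call takes 0.05 s, during which the arm holds its last target.

TASK

Lock up the open prayer bead case: press its sprung lid down until the catch holds it, then take the flat-bladed key from its rack, set the blade in the slotted cam lock and turn it clockwise until it seats, with the lock's tongue over the lid. Hang the key back upright in its rack, and leave the other things where they are.

Things in the scene. Friction and masses are not known exactly. Their poses are not given: they have to be found in the camera images.
- case: Fixed carved mahogany case, 200 mm deep (its x), 240 wide (its y), 80 high; origin: centre of its underside, z up. The front (-x) 58 mm is a solid rail, top 80 mm high, with the cam lock in its middle, 71 mm before the origin, and 75 mm to the lock's right (-y) a brass catch housing 24 x 30 mm, top 97 mm high. The lid covers the rest and is hinged at the far (+x) edge.
- lid (a joint): Angle of the case's sprung mahogany lid (rad): 0 flush shut (top face 80 mm above the table), about 0.6 as its spring holds it open, front edge up. 128 mm from hinge to front edge, 236 wide, 12 thick; hinge line 100 mm behind the case's origin, 74 mm high. The push takes 1 to 2 N; at about 0.1 rad the catch resists, then snaps over and holds the lid below 0.03.
- lid_press (a point): Point on the lid's top face, mid-width, 95 mm from the hinge line; moves with the lid. Lid shut: 5 mm behind the case's origin (case x = +0.005), 80 mm high. A push straight down here, to the shut height, snaps the lid into its catch; it takes about 10 N at the catch, 9 mm above shut.
- cam (a joint): Turn of the brass cam lock (rad), clockwise from above. Starts at 0.1 to 0.35 (unlocked: tongue along the rail, to the case's left, +y); seats at a hard stop at 1.57 (locked: tongue points to the case's +x, over the lid's front edge). Needs about 0.07 N m, stays where left.
- slot (a point): Centre of the slot's floor in the cam lock's head, on its upright axis, 93 mm above the table; turns with it. Head: brass disc 40 mm across, top 103 mm high. Slot: straight groove 7 mm wide, 10 deep, right across the head, open at both ends. Site y lies along the slot and points along the tongue (14 mm wide, reaching 52 mm from the axis, just above the rail); z up.
- key: Loose lock key, 100 mm long, about 160 g, hanging upright in its rack. Origin on its axis at the underside of its steel flange (52 mm across, 6 thick), z up. Below: shank 14 mm thick, 22 long, then a flat blade 28 mm wide (key y), 4 thick (key x), down to 40 mm below the origin. Above: flat horn grip 14 mm thick (key x), 46 wide (key y), 6 to 60 mm above the origin.
- key_grip (a point): Middle of the key's horn grip, 36 mm above the key's origin; pinch its two flat faces from above.
- key_tip (a point): Middle of the blade's lower edge, 40 mm below the key's origin. In the lock's slot the blade has about 0.11 rad of turning play either way, so the key must turn that much further than the cam.
- rack: Fixed wooden key rack, 100 x 100 x 60 mm, origin at the centre of its underside. Its flat top has an oblong hole, 24 mm (its x) by 40 (its y), 12 deep, open below. The key hangs through it, flange flat on the top, blade's width along the rack's y within 0.25 rad.
- rack_hole (a point): Centre of the hole's mouth on the rack's top, 60 mm above the table; axes as the rack's.
- reamer: Bystander: silver bead reamer lying flat, 150 mm long, 18 mm high, near the rack; origin mid-length on the table, handle to its -x.
- spoon: Bystander: pewter bead spoon lying flat, 150 mm long, near the rack; origin near its middle on the table.
- pot: Bystander: terracotta bead pot with two side handles, 90 mm across at the rim, 85 mm high; origin at its underside, beyond the case and rack.
- comb: Bystander: polished horn sorting comb lying flat, 130 mm wide, 6 mm thick, on the robot's side; origin under its back.
- jar: Bystander: amber glass jar with brass cap, 64 mm across, 90 mm high; origin at its underside.
- weight: Bystander: knobbed brass weight, 50 mm across, 60 mm high; origin at its underside.

How it is judged:
On the way, in this order (a step that is already met when the one before it is completed fails the run):
1. the lid is shut and held by its catch, with the robot off it (value of joint lid below 0.04 rad and contact force between each of the arm, the fingers and lid below 0.5 N), for 0.2 s.
2. the key's blade is in the slot of the still unlocked cam, the lid shut (horizontal distance between key_tip and slot below 0.007 m and z of key_tip in the frame of slot below 0.005 m and value of joint cam below 0.6 rad and value of joint lid below 0.04 rad), for 0.05 s.
3. the cam is turned to its seat with the blade in its slot (horizontal distance between key_tip and slot below 0.009 m and z of key_tip in the frame of slot below 0.007 m and value of joint cam above 1.48 rad), for 0.1 s.
At the end, for the whole second after the job is handed in: The lid is shut (within 0.04 rad), the cam is turned to its seat (past 1.48 of 1.57 rad), and the key hangs upright (within 0.1 rad) and at rest in the rack's hole: flange on the rack's top within 4 mm, axis within 15 mm of the hole's centre (value of joint lid below 0.04 rad and value of joint cam above 1.48 rad and horizontal distance between key and rack_hole below 0.015 m and z of key in the frame of rack_hole between -0.004 and 0.004 m and angle between key's own z axis and vertical below 0.1 rad and linear speed of key below 0.02 m/s); the robot touches nothing.
It fails at once if a bystander (reamer, spoon, pot, comb, jar, weight) is shifted by more than 30 mm (distance of any of reamer, spoon, pot, comb, jar, weight from where it was at the start of the episode above 0.03 m).
It also fails if it takes over 72 s, if anything falls off the work surface, if the arm or the gripper's body presses on something with over 40 N, if the wrist force passes 120 N, or if a joint passes its speed limit or range.

## Working session

There is one attempt and no reset: what is moved stays moved. The work goes in short steps, Python scripts to look and compute and a tool call to move; the robot and the scene stay as the last step left them, time stands still between calls to the robot, and variables do not carry over. Pictures are saved under pics/ and viewed, and the job is handed in when it is done.

Besides the shell and the picture viewer there is one more tool, called after "Emit:" in YAML: its name, and indented under it one key for each argument. move_arm: Moves the arm, as the interface text tells. Shifts and turns lie within -1 to 1; 1 stands for 0.12 m of shift or 2 pi rad of turn. Its arguments: {"type":"object","properties":{"rows":{"type":"array"}},"required":["rows"]}

```bash
mkdir -p pics; python3 - <<'E'
from rig import robot
import cv2
print(robot.get_state())
for n in("side","top"):
    im=robot.snapshot(n); cv2.imwrite(f"pics/{n}0.png",im[:,:,::-1]); print(n,robot.camera_params(n))
E
```

```text
{'time_s': 0.0, 'joint_pos': array([ 1.20750857,  0.41799344, -0.01030601,  1.6142128 ,  0.00474289,
        1.11067794, -0.05296325]), 'joint_vel': array([ 3.07507667e-04,  9.22847365e-04,  4.21903729e-04, -2.77806252e-03,
       -5.02319756e-05,  4.39193167e-04,  9.79289378e-04]), 'effort': array([-9.18458391e-04, -8.51232719e+01,  6.38051927e-01, -4.25985897e+01,
       -4.88537829e-02,  1.85856374e-02,  7.75961098e-05]), 'tool_pos': array([ 0.19756682, -0.59266518,  0.30199682]), 'tool_rot': array([[ 9.48650311e-01,  3.16326278e-01, -5.23138117e-04],
       [ 3.16326683e-01, -9.48649615e-01,  1.15622438e-03],
       [-1.30530617e-04, -1.26233517e-03, -9.99999195e-01]]), 'wrist_force': array([0.77801335, 0.5404859 , 0.37616913]), 'torque': array([-0.00913116,  0.01430184,  0.02521786]), 'grip_width': 1.0031579958764696}
side {'fx': 426.63153993534564, 'fy': 426.63153993534564, 'cx': 325.37775851413835, 'cy': 197.40789434677254, 'position': array([ 0.27916654, -0.5930981 ,  0.88864009]), 'attitude': array([[ 0.88195233,  0.35598296, -0.30892753],
       [-0.47112967,  0.685321  , -0.55531249],
       [ 0.01403274,  0.63530407,  0.77213459]])}
top {'fx': 466.1321854160058, 'fy': 466.1321854160058, 'cx': 307.60482785120433, 'cy': 210.72296322827654, 'position': array([ 0.48760049, -0.04562078,  1.06069876]), 'attitude': array([[-0.00765435,  0.9950506 , -0.0990743 ],
       [-0.99956113, -0.01044899, -0.02771943],
       [-0.02861746,  0.09881865,  0.99469388]])}
```

View pics/side0.png

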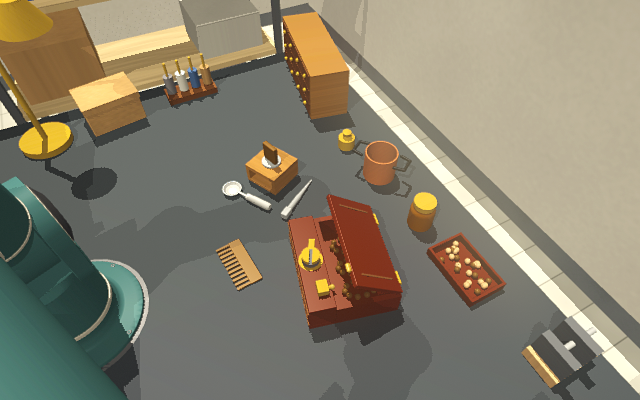

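View pics/top0.png

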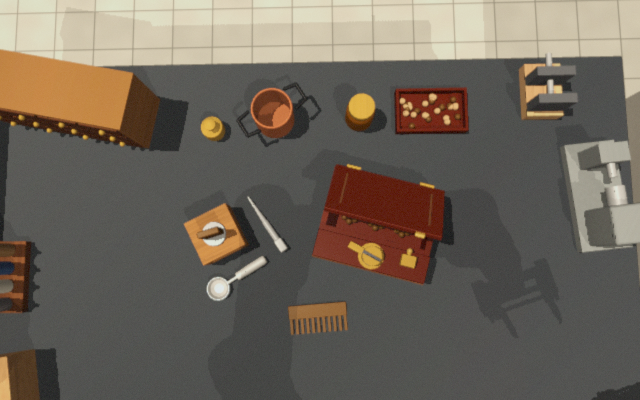

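The side view shows the case at about (345,260), the rack at (272,165), and the pot, jar, weight, reamer, spoon and comb around them. The top view shows the lock head at (371,256), the catch at (408,260), the key in the rack at (212,234) and the comb at (318,318). I'll enlarge these.

```bash
cat > h.py <<'E'
import numpy as np, cv2
from rig import robot
def proj(n,P):
    c=robot.camera_params(n);P=np.atleast_2d(P)
    q=(P-c['position'])@c['attitude']
    return np.c_[c['cx']+c['fx']*q[:,0]/-q[:,2], c['cy']-c['fy']*q[:,1]/-q[:,2]]
def ray(n,uv,z):
    c=robot.camera_params(n)
    d=c['attitude']@np.array([(uv[0]-c['cx'])/c['fx'],-(uv[1]-c['cy'])/c['fy'],-1])
    return c['position']+d*(z-c['position'][2])/d[2]
def crop(src,out,x0,y0,w,h,s):
    im=cv2.imread(src)[y0:y0+h,x0:x0+w]
    im=cv2.resize(im,None,fx=s,fy=s,interpolation=cv2.INTER_CUBIC)
    st=10
    for x in range((x0+st-1)//st*st,x0+w,st):
        cv2.line(im,((x-x0)*s,0),((x-x0)*s,5 if x%50 else 14),(255,255,255),1)
        if x%20==0: cv2.putText(im,str(x),((x-x0)*s,24),0,.35,(255,255,255),1)
    for y in range((y0+st-1)//st*st,y0+h,st):
        cv2.line(im,(0,(y-y0)*s),(5 if y%50 else 14,(y-y0)*s),(255,255,255),1)
        if y%20==0: cv2.putText(im,str(y),(16,(y-y0)*s+4),0,.35,(255,255,255),1)
    cv2.imwrite(out,im)
E
python3 -c "
from h import *
crop('pics/top0.png','pics/c1.png',305,155,150,140-10,5)
crop('pics/top0.png','pics/c2.png',180,190,115,115,5)
crop('pics/side0.png','pics/c3.png',220,130,100,100,6)
crop('pics/side0.png','pics/c4.png',280,185,130,150-10,4)"
```

```text
(no output)
```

View pics/c1.png

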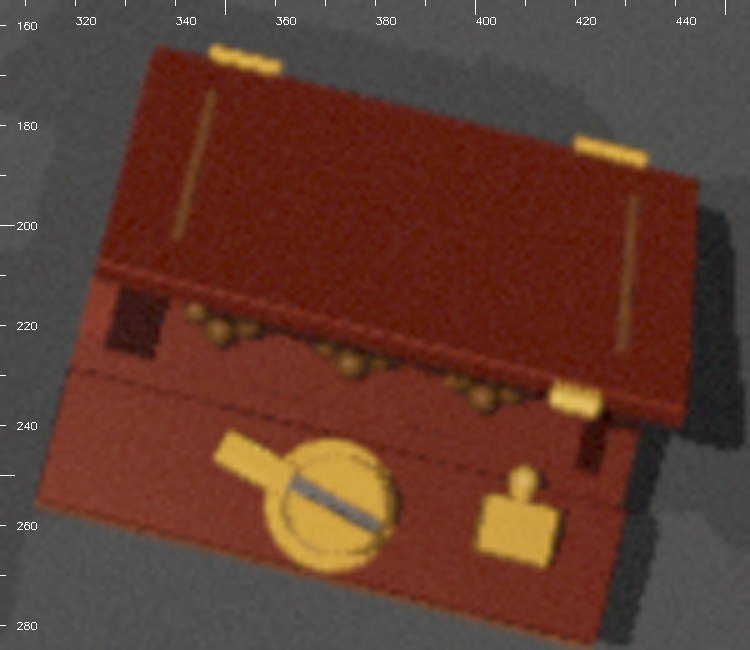

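View pics/c2.png

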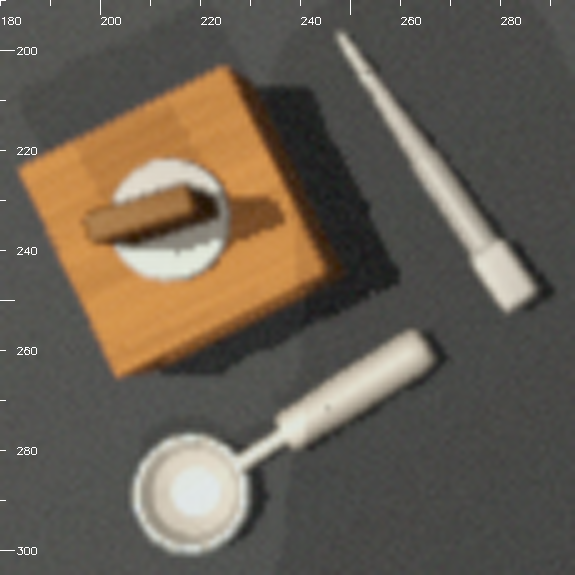

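View pics/c3.png

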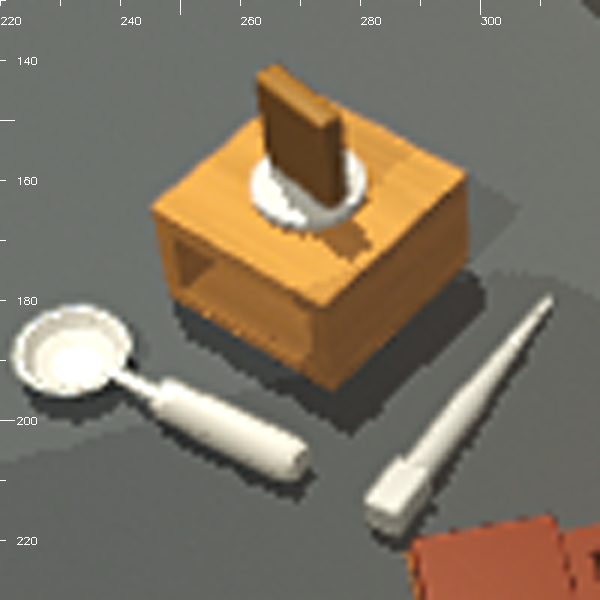

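View pics/c4.png

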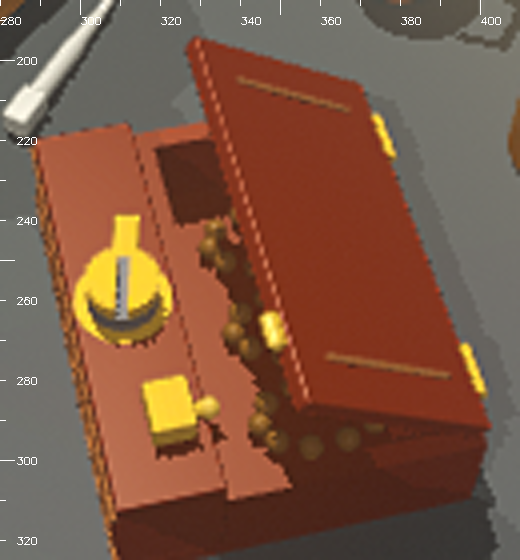

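```bash
cat > fit.py <<'E'
from h import *
from scipy.optimize import least_squares
def fit(obs,x0,loc=None):
    def w(p,L): c,s=np.cos(p[2]),np.sin(p[2]); return np.array([p[0]+c*L[0]-s*L[1],p[1]+s*L[0]+c*L[1],L[2]])
    f=lambda p: np.concatenate([proj(n,w(p,L))[0]-uv for n,uv,L in obs])
    r=least_squares(f,x0,loss='soft_l1'); return r.x,f(r.x).reshape(-1,2)
T=lambda x,y,x0,y0,s:(np.array([x,y])/s+[x0,y0])
t1=lambda x,y:T(x,y,305,155,5); t2=lambda x,y:T(x,y,180,190,5); s3=lambda x,y:T(x,y,220,130,6); s4=lambda x,y:T(x,y,280,185,4)
case=[('top',t1(331,505),(-.071,0,.1)),('top',t1(518,533),(-.071,-.075,.097)),('top',t1(37,505),(-.1,.12,.08)),('top',t1(592,645),(-.1,-.12,.08)),
('side',s4(35,140),(-.1,.12,.08)),('side',s4(115,515),(-.1,-.12,.08)),('side',s4(130,125),(-.042,.12,.08)),('side',s4(225,488),(-.042,-.12,.08))]
rack=[('top',t2(228,66),(.05,-.05,.06)),('top',t2(20,172),(.05,.05,.06)),('top',t2(118,378),(-.05,.05,.06)),('top',t2(328,273),(-.05,-.05,.06)),
('side',s3(152,208),(-.05,.05,.06)),('side',s3(322,305),(-.05,-.05,.06)),('side',s3(467,177),(.05,-.05,.06))]
for nm,o,x0 in(('case',case,(.5,-.2,-.2)),('rack',rack,(.5,.15,.4))):
    x,r=fit(o,x0); print(nm,x.round(4)); print(r.round(2).tolist())
print('flange',ray('top',t2(168,219),.066), 'gripL/R ends z.12', ray('top',t2(84,227),.12),ray('top',t2(96,243),.12),ray('top',t2(188,187),.12),ray('top',t2(192,208),.12))
print('side flange',ray('side',s3(308,188),.066))
print('slot ends z.103',ray('top',t1(292,482),.103),ray('top',t1(377,528),.103),'tongue tip',ray('top',t1(222,447),.086),'head',ray('top',t1(331,505),.103))
E
python3 fit.py
```

```text
case [ 0.5585 -0.1702 -0.2601]
[[1.84, -0.49], [0.09, 3.12], [0.43, -1.36], [1.83, -0.27], [-1.19, -1.0], [-0.39, -0.86], [-0.82, -1.54], [0.13, -0.11]]
rack [0.5388 0.1826 0.462 ]
[[0.14, -0.15], [0.48, -0.48], [0.7, -0.27], [0.34, -0.43], [-1.27, -0.53], [-0.83, -0.25], [-1.29, -1.13]]
flange [0.53900166 0.18440174 0.066     ] gripL/R ends z.12 [0.53327117 0.20622371 0.12      ] [0.52673087 0.2012116  0.12      ] [0.54914971 0.16389374 0.12      ] [0.54059108 0.16216068 0.12      ]
side flange [0.53880575 0.17556991 0.066     ]
slot ends z.103 [ 0.49837377 -0.13220135  0.103     ] [ 0.47944998 -0.16632463  0.103     ] tongue tip [ 0.51331469 -0.10496262  0.086     ] head [ 0.4889088  -0.14786687  0.103     ]
```

Emit:
move_arm:
  rows: [-1, 0.5, -0.3, 0, 0, -1, 1, -0.6, 0, 0, -1, 1, -0.6, 0, 0]

```text
time_s: 0.48
tool_pos: [0.2914, -0.4835, 0.3022]
tool_rot: [[0.947, 0.321, 0.0], [0.321, -0.947, 0.002], [0.001, -0.002, -1.0]]
wrist_force: [-0.6, -0.5, 0.2]
grip_width: 0.719
```

Emit:
move_arm:
  rows: [-1, 0.5, -0.3, 0, 0, -1, 1, -0.6, 0, 0, -1, 1, -0.6, 0, 0]

```text
time_s: 0.85
tool_pos: [0.384, -0.3742, 0.3024]
tool_rot: [[0.946, 0.324, 0.001], [0.324, -0.946, 0.002], [0.001, -0.002, -1.0]]
wrist_force: [-0.4, -0.7, -0.1]
grip_width: 0.397
```

Emit:
move_arm:
  rows: [-1, 0.5, -0.3, 0, 0, -1, 1, -0.6, 0, 0, -1, 1, -0.6, 0, 0]

```text
time_s: 1.23
tool_pos: [0.476, -0.2645, 0.3026]
tool_rot: [[0.945, 0.328, 0.001], [0.328, -0.945, 0.003], [0.002, -0.003, -1.0]]
wrist_force: [-0.8, -0.4, 0.2]
grip_width: 0.078
```

Emit:
move_arm:
  rows: [-1, 0.5, -0.25, 0, 0, -1, 0.94, -0.5, 0, 0, -1, 0.94, -0.5, 0, 0, -1, 0.94, -0.5, 0, 0]

```text
time_s: 1.72
tool_pos: [0.5626, -0.1718, 0.3025]
tool_rot: [[0.945, 0.327, -0.0], [0.327, -0.945, 0.003], [0.001, -0.003, -1.0]]
wrist_force: [-0.2, -0.7, 0.1]
grip_width: 0.005
```

```bash
python3 - <<'E'
from h import *
s=robot.get_state();print(s['tool_pos'],s['wrist_force'])
for n in("side","top"):
    cv2.imwrite(f"pics/{n}1.png",robot.snapshot(n)[:,:,::-1])
p=s['tool_pos']+s['tool_rot']@[0,0,.097]; print(p,proj('side',p),proj('top',p))
crop('pics/side1.png','pics/c5.png',260,120,170,140,4)
E
```

```text
[ 0.56257296 -0.17181948  0.30250595] [-0.15476401 -0.71979988  0.07918341]
[ 0.56256315 -0.17152908  0.20550639] [[346.35072384 219.61723942]] [[389.28661099 215.41471183]]
```

View pics/c5.png

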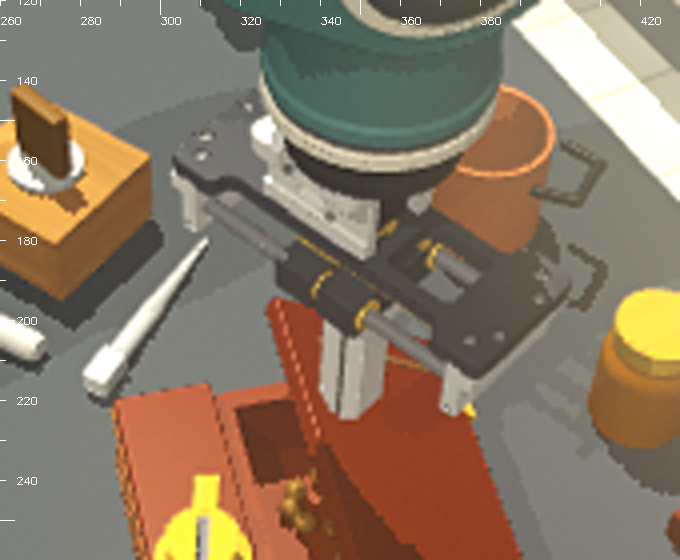

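View pics/top1.png

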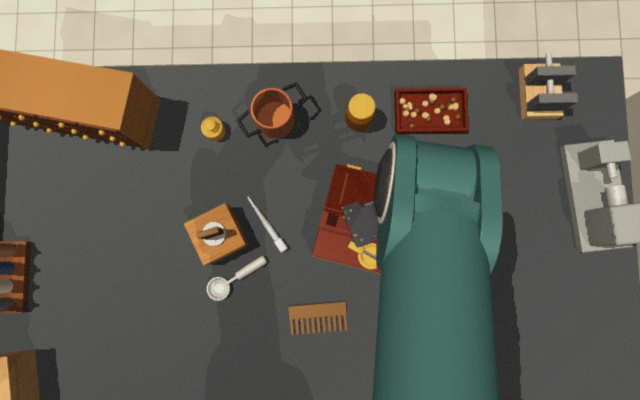

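The side crop shows the closed fingertips at about (347,220), where the projection puts them. They are over mid-lid, clear of the rest, so I'll press.

Emit:
move_arm:
  rows: [-1, 0, 0, 0.25, 0, -1, 0, 0, 0.45, 0, -1, 0, 0, 0.6, 0, -1, 0, 0, 0.72, 0, -1, 0, 0, 0.82, 0, -1, 0, 0, 0.9, 0, -1, 0, 0, 0.9, 0]

```text
time_s: 2.7
tool_pos: [0.5621, -0.1724, 0.1943]
tool_rot: [[0.945, 0.326, -0.0], [0.326, -0.945, 0.003], [0.001, -0.003, -1.0]]
wrist_force: [-0.3, 0.5, 1.7]
grip_width: 0.002
```

Emit:
move_arm:
  rows: [-1, 0, 0, 0.04, 0, -1, 0, 0, 0.08, 0, -1, 0, 0, 0.12, 0, -1, 0, 0, 0.15, 0, -1, 0, 0, 0.15, 0]

```text
time_s: 3.32
tool_pos: [0.562, -0.1723, 0.1769]
tool_rot: [[0.945, 0.326, -0.0], [0.326, -0.945, 0.003], [0.001, -0.003, -1.0]]
wrist_force: [-7.4, 1.3, 15.0]
grip_width: 0.003
```

Emit:
move_arm:
  rows: [-1, 0, 0, -0.3, 0, 1, 0, 0, -0.8, 0, 1, 0, 0, -1, 0, 1, 0, 0, -1, 0]

```text
time_s: 3.82
tool_pos: [0.5627, -0.1728, 0.2987]
tool_rot: [[0.945, 0.326, 0.003], [0.326, -0.945, 0.001], [0.003, -0.0, -1.0]]
wrist_force: [0.2, -0.6, 0.2]
grip_width: 0.289
```

```bash
cat >> h.py <<'E'
def tool(target,yang=None):
    s=robot.get_state();R=s['tool_rot'];d=R.T@(np.array(target)-s['tool_pos'])/.12
    out=d
    if yang is not None:
        # roll: tool y azimuth now -> yang (deg); positive roll = clockwise
        a=np.degrees(np.arctan2(R[1,1],R[0,1])); r=-((yang-a+180)%360-180)/360
        out=np.r_[d,r]
    print('pos',s['tool_pos'].round(4),'yaz',np.degrees(np.arctan2(R[1,1],R[0,1])).round(2),'j7',s['joint_pos'].round(3),'t',s['time_s'],'F',s['wrist_force'].round(1),'units',out.round(3))
E
python3 - <<'E'
from h import *
cv2.imwrite("pics/side2.png",robot.snapshot("side")[:,:,::-1])
crop('pics/side2.png','pics/c6.png',270,150,150,140,4)
tool((.5389,.182,.30),20)
E
```

```text
pos [ 0.5622 -0.1727  0.2971] yaz -70.99 j7 [ 0.463  0.37  -0.274  1.707  0.109  1.079 -1.084] t 3.875 F [-0.  -0.5 -0.4] units [ 0.779 -2.858 -0.018 -0.253]
```

View pics/c6.png

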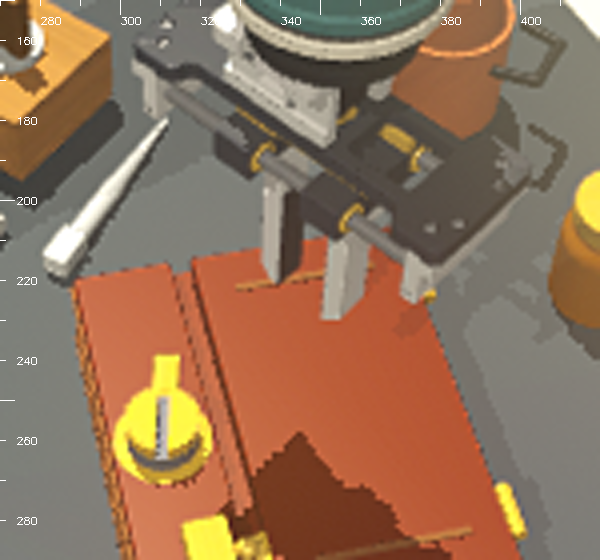

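The lid now lies flush and the catch holds it. The fingers, at about (335,210), are off it. Next is the rack.

Emit:
move_arm:
  rows: [1, 0.1, -0.33, 0, -0.028, 1, 0.2, -0.66, 0, -0.056, 1, 0.3, -1, 0, -0.084, 1, 0.3, -1, 0, -0.11, 1, 0.3, -1, 0, -0.11]

```text
time_s: 4.5
tool_pos: [0.5568, -0.0474, 0.2961]
tool_rot: [[0.521, 0.853, -0.001], [0.853, -0.521, 0.003], [0.002, -0.002, -1.0]]
wrist_force: [0.4, 0.0, -0.7]
grip_width: 0.861
```

```bash
python3 -c "
from h import *
tool((.5389,.182,.30),20)"
```

```text
pos [ 0.5568 -0.0474  0.2961] yaz -31.42 j7 [ 0.399  0.339 -0.452  1.775  0.164  1.066 -0.659] t 4.5 F [ 0.4  0.  -0.7] units [ 1.554 -1.124 -0.028 -0.143]
```

Emit:
move_arm:
  rows: [1, 0.35, -0.25, 0, -0.028, 1, 0.7, -0.5, 0, -0.056, 1, 1, -0.72, 0, -0.084, 1, 1, -0.72, 0, -0.112, 1, 1, -0.72, 0, -0.143, 1, 1, -0.72, 0, -0.143]

```text
time_s: 5.25
tool_pos: [0.5456, 0.0993, 0.2957]
tool_rot: [[-0.338, 0.941, -0.002], [0.941, 0.338, 0.003], [0.004, -0.001, -1.0]]
wrist_force: [-0.2, -0.3, 0.3]
grip_width: 0.995
```

```bash
python3 -c "
from h import *
tool((.5389,.182,.30),20)
cv2.imwrite('pics/side3.png',robot.snapshot('side')[:,:,::-1])
cv2.imwrite('pics/top3.png',robot.snapshot('top')[:,:,::-1])
crop('pics/top3.png','pics/c7.png',300,160,150,130,5)
"
```

```text
pos [0.5456 0.0993 0.2957] yaz 19.77 j7 [ 0.311  0.371 -0.678  1.78   0.257  1.082 -0.11 ] t 5.25 F [-0.2 -0.3  0.3] units [ 0.668  0.18  -0.034 -0.001]
```

View pics/top3.png

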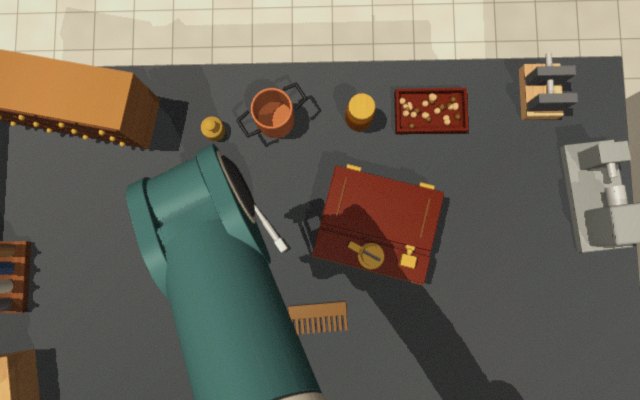

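View pics/c7.png

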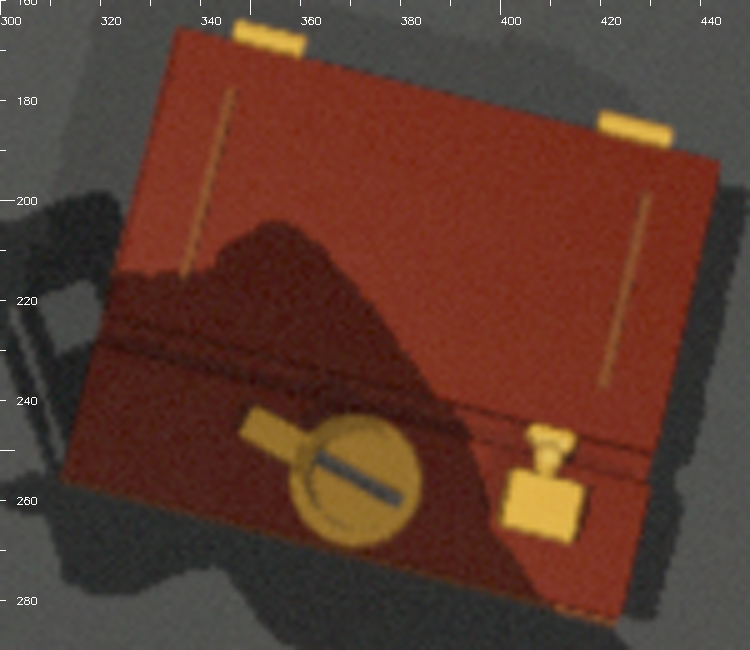

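```bash
python3 -c "
from h import *
crop('pics/side3.png','pics/c8.png',210,90,130,130,5)
s=robot.get_state()
for y in(0.0,.047,-.047):
    p=s['tool_pos']+s['tool_rot']@[0,y,.097]; print(y,p,proj('side',p))
im=cv2.imread('pics/top0.png')
sub=im[235:275,350:395].astype(int); 
m=(abs(sub[:,:,0]-sub[:,:,2])<50)&(sub.sum(2)>250)
ys,xs=np.nonzero(m); print(len(xs)); print('\n'.join(''.join('#' if v else '.' for v in r) for r in m))
"
```

```text
0.0 [0.54547962 0.09971789 0.19898398] [[282.17777536 141.29405956]]
0.047 [0.58974402 0.11551858 0.19895153] [[296.31703145 131.43821142]]
-0.047 [0.50121522 0.0839172  0.19901643] [[267.38805329 151.60331868]]
50
.............................................
.............................................
.............................................
.............................................
.............................................
.............................................
.............................................
.............................................
.............................................
.............................................
.............................................
.............................................
.............................................
.............................................
.............................................
..............#..............................
.............###.............................
.............#####...........................
...............#####.........................
...........
[... 254 characters left out ...]
..........
............................###..............
.............................................
.............................................
.............................................
.............................................
.............................................
.............................................
.............................................
.............................................
...........#.................................
.............................................
..............#..............................
.............................................
......................#......................
.......................#.....................
```

View pics/c8.png

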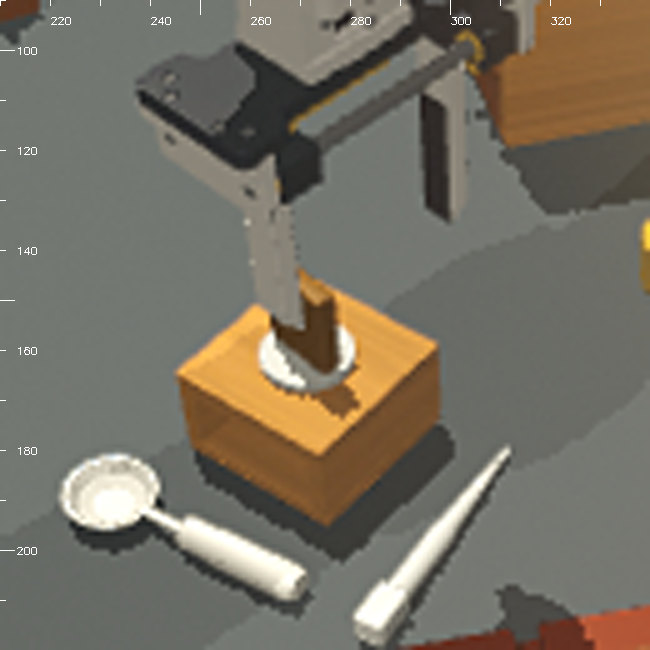

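```bash
cat > fit2.py <<'E'
import io,contextlib
with contextlib.redirect_stdout(io.StringIO()):
    from fit import *
t7=lambda x,y:T(x,y,300,160,5)
c=[('top',t7(178,28),(.1,.118,.08)),('top',t7(720,160),(.1,-.118,.08)),('top',t7(620,625),(-.1,-.12,.08)),('top',t7(62,483),(-.1,.12,.08))]
x,r=fit(c,(.55,-.17,-.26));print('case top-only',x.round(4),r.round(2).tolist())
C,S=np.cos(x[2]),np.sin(x[2]);print('slot from case',x[0]-.071*C,x[1]-.071*S, 'press')
x,r=fit(rack[:4],(.54,.18,.46));print('rack top-only',x.round(4),r.round(2).tolist())
x,r=fit(rack[4:],(.54,.18,.46));print('rack side-only',x.round(4),r.round(2).tolist())
im=cv2.imread('pics/top0.png').astype(int)[235:275,350:395]
m=(abs(im[:,:,0]-im[:,:,2])<50)&(im.sum(2)>250); m[26:]=0
ys,xs=np.nonzero(m);P=np.c_[xs+350,ys+235]
W=np.array([ray('top',p,.096)[:2] for p in P]); print('slot ctr',W.mean(0)); u,s,v=np.linalg.svd(W-W.mean(0)); print('ang',np.degrees(np.arctan2(*v[0][::-1])),'ext',np.ptp((W-W.mean(0))@v[0]))
# key grip top rect c2
for q in [(84,222),(92,243),(185,186),(197,205)]: print(ray('top',t2(*q),.12)[:2])
E
python3 fit2.py
```

```text
case top-only [ 0.5551 -0.1675 -0.2542] [[-0.15, -0.1], [0.43, -0.16], [0.31, 0.15], [-0.67, 0.08]]
slot from case 0.4863694829697107 -0.14962856371233482 press
rack top-only [0.5381 0.1835 0.4589] [[-0.18, 0.21], [0.1, -0.24], [0.19, 0.03], [-0.11, -0.0]]
rack side-only [0.5409 0.1789 0.4462] [[-0.07, -0.22], [0.04, 0.45], [0.03, -0.24]]
slot ctr [ 0.49020886 -0.1489794 ]
ang -119.18737374994666 ext 0.03912125365496484
[0.53530337 0.20625624]
[0.52674524 0.20284747]
[0.54956857 0.16512553]
[0.54179169 0.16013146]
```

Emit:
move_arm:
  rows: [1, 0.35, 0.09, 0, 0, 1, 0.68, 0.18, 0.3, 0, 1, 0.68, 0.18, 0.5, 0, 1, 0.68, 0.18, 0.5, 0]

```text
time_s: 5.85
tool_pos: [0.5378, 0.1835, 0.2348]
tool_rot: [[-0.333, 0.943, -0.005], [0.943, 0.333, 0.002], [0.003, -0.004, -1.0]]
wrist_force: [-0.2, 0.3, 0.2]
grip_width: 1.0
```

```bash
python3 -c "
from h import *
tool((.5385,.183,.174),19.5)
cv2.imwrite('pics/side4.png',robot.snapshot('side')[:,:,::-1])
crop('pics/side4.png','pics/c9.png',220,90,110,110,6)
s=robot.get_state()
for y in(0.0,.047,-.047):
    p=s['tool_pos']+s['tool_rot']@[0,y,.097]; print(y,p,proj('side',p))
"
```

```text
pos [0.5378 0.1835 0.2348] yaz 19.43 j7 [ 0.137  0.473 -0.666  1.802  0.34   0.987 -0.327] t 5.85 F [-0.2  0.3  0.2] units [-0.007  0.006  0.507 -0.   ]
0.0 [0.53819655 0.18360954 0.1391372 ] [[267.45444862 139.3489265 ]]
0.047 [0.58251707 0.19925191 0.13905341] [[280.78643503 130.37910237]]
-0.047 [0.49387602 0.16796716 0.13922099] [[253.56194178 148.69587146]]
```

View pics/c9.png

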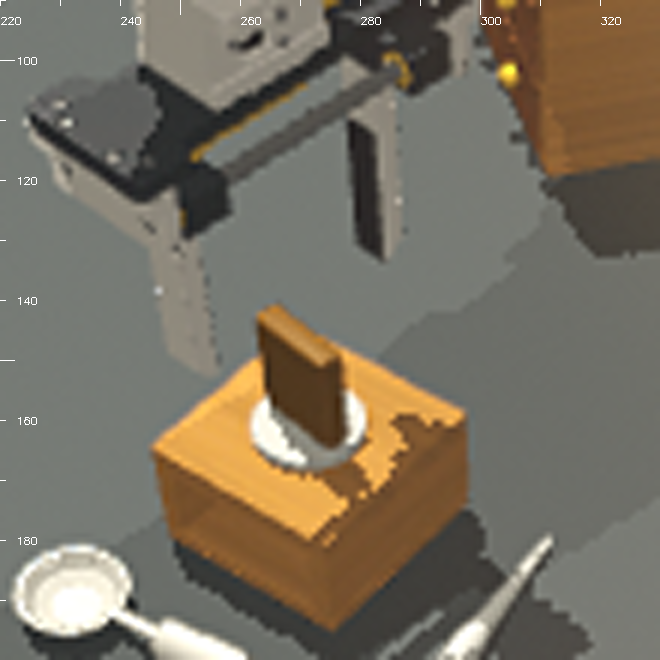

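```bash
python3 -c "
from h import *
print(ray('side',(268.8,143.5),.12),ray('side',(270,145.3),.12))
print(proj('side',[[.5384,.1836,.12]]))
s=robot.get_state();R=s['tool_rot']
for x in(-.008,.008):
  for y in(.047,-.047,-.0595): print(x,y,proj('side',s['tool_pos']+R@[x,y,.097]))
"
```

```text
[0.54170457 0.18735998 0.12      ] [0.54178926 0.17974585 0.12      ]
[[268.19944468 144.79753243]]
-0.008 0.047 [[282.9220622  131.80720864]]
-0.008 -0.047 [[255.70202714 150.2418096 ]]
-0.008 -0.0595 [[251.90840328 152.81101798]]
0.008 0.047 [[278.66361881 128.95956286]]
0.008 -0.047 [[251.43523215 147.15959558]]
0.008 -0.0595 [[247.64153789 149.69538151]]
```

Emit:
move_arm:
  rows: [1, 0, 0, 0.3, 0, 1, 0, 0, 0.5, 0, 1, 0, 0, 0.5, 0, -1, 0, 0, 0.5, 0, -1, 0, 0, 0.5, 0, -1, 0, 0, 0.5, 0, -1, 0, 0, 0.5, 0, -1, 0, 0, 0.5, 0, -1, 0, 0, 0.5, 0, -1, 0, 0, 0.5, 0, -1, 0, 0, 0.5, 0]

```text
time_s: 7.28
tool_pos: [0.5383, 0.1835, 0.1761]
tool_rot: [[-0.333, 0.943, -0.003], [0.943, 0.333, 0.003], [0.003, -0.002, -1.0]]
wrist_force: [0.9, 0.6, -0.5]
grip_width: 0.184
```

```bash
python3 -c "
from h import *
tool((.5385,.183,.174),19.5);print(robot.get_state()['grip_width']*.094)
cv2.imwrite('pics/side5.png',robot.snapshot('side')[:,:,::-1])
crop('pics/side5.png','pics/c10.png',220,90,110,110,6)
"
```

```text
pos [0.5383 0.1835 0.1761] yaz 19.44 j7 [ 0.103  0.55  -0.626  1.843  0.404  0.88  -0.376] t 7.275 F [ 0.9  0.6 -0.5] units [-0.005 -0.     0.018 -0.   ]
0.01725316774417312
```

View pics/c10.png

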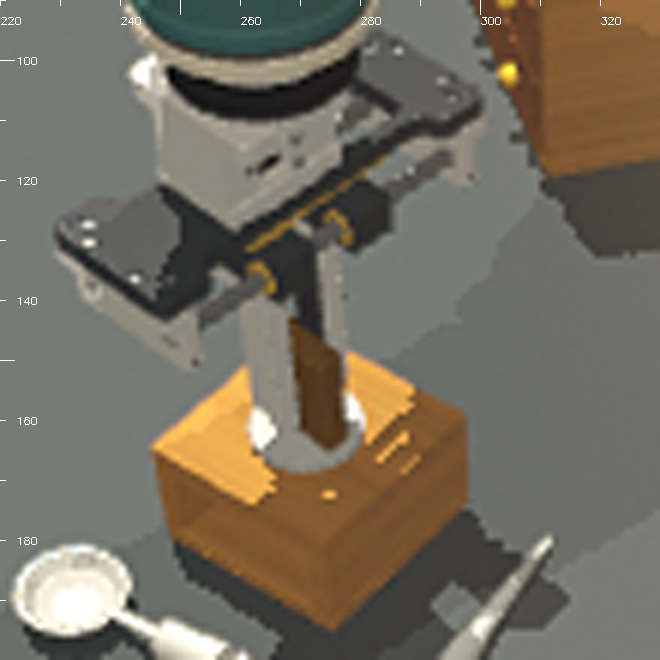

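Emit:
move_arm:
  rows: [-1, 0, 0, 0, 0, -1, 0, 0, 0, 0, -1, 0, 0, 0, 0]

```text
time_s: 7.7
tool_pos: [0.5384, 0.1836, 0.1761]
tool_rot: [[-0.333, 0.943, -0.003], [0.943, 0.333, 0.003], [0.003, -0.002, -1.0]]
wrist_force: [0.9, 0.5, 1.1]
grip_width: 0.15
```

Emit:
move_arm:
  rows: [-1, 0, 0, -0.2, 0, -1, 0, 0, -0.5, 0, -1, 0, 0, -0.92, 0, -1, 0, 0, -0.92, 0]

```text
time_s: 8.2
tool_pos: [0.5396, 0.1839, 0.2898]
tool_rot: [[-0.333, 0.943, 0.002], [0.943, 0.333, 0.004], [0.003, 0.003, -1.0]]
wrist_force: [-0.1, -0.8, -2.5]
grip_width: 0.15
```

```bash
python3 -c "
from h import *
tool((.488,-.149,.286),-29.2);print(robot.get_state()['grip_width']*.094)
"
```

```text
pos [0.5396 0.1839 0.2898] yaz 19.44 j7 [ 0.166  0.411 -0.696  1.751  0.292  1.082 -0.288] t 8.2 F [-0.1 -0.8 -2.5] units [-2.473 -1.329  0.02   0.135]
0.014092614131302304
```

Emit:
move_arm:
  rows: [-1, -0.3, -0.16, 0, 0.02, -1, -0.65, -0.35, 0, 0.045, -1, -1, -0.54, 0, 0.07, -1, -1, -0.54, 0, 0.07]

```text
time_s: 8.7
tool_pos: [0.5178, 0.0455, 0.2883]
tool_rot: [[0.108, 0.994, 0.001], [0.994, -0.108, 0.002], [0.002, 0.001, -1.0]]
wrist_force: [0.6, 0.9, -1.6]
grip_width: 0.146
```

```bash
python3 -c "
from h import *
tool((.488,-.149,.286),-29.2)
"
```

```text
pos [0.5178 0.0455 0.2883] yaz -6.18 j7 [ 0.351  0.293 -0.587  1.874  0.186  1.028 -0.421] t 8.7 F [ 0.6  0.9 -1.6] units [-1.638 -0.072  0.016  0.064]
```

Emit:
move_arm:
  rows: [-1, -0.3, -0.02, 0, 0.02, -1, -0.65, -0.03, 0, 0.045, -1, -1, -0.05, 0, 0.064, -1, -1, -0.05, 0, 0.064]

```text
time_s: 9.2
tool_pos: [0.4984, -0.0753, 0.2873]
tool_rot: [[0.492, 0.871, -0.0], [0.871, -0.492, 0.001], [0.001, -0.001, -1.0]]
wrist_force: [0.0, 0.2, -1.3]
grip_width: 0.144
```

```bash
python3 -c "
from h import *
tool((.488,-.149,.286),-29.2)
"
```

```text
pos [ 0.4984 -0.0753  0.2873] yaz -29.46 j7 [ 0.491  0.247 -0.463  1.914  0.128  1.009 -0.542] t 9.2 F [ 0.   0.2 -1.3] units [-0.577  0.227  0.01  -0.001]
```

Emit:
move_arm:
  rows: [-1, -0.3, 0.12, 0, 0, -1, -0.58, 0.23, 0, 0, -1, -0.58, 0.23, 0, 0, -1, -0.58, 0.23, 0, 0]

```text
time_s: 9.7
tool_pos: [0.4885, -0.148, 0.2868]
tool_rot: [[0.49, 0.872, -0.001], [0.872, -0.49, 0.002], [0.002, -0.002, -1.0]]
wrist_force: [-0.5, 0.6, -1.2]
grip_width: 0.146
```

```bash
python3 -c "
from h import *
tool((.488,-.149,.286),-29.2)
for n in ('side','top'): cv2.imwrite(f'pics/{n}6.png',robot.snapshot(n)[:,:,::-1])
crop('pics/side6.png','pics/c11.png',265,185,100,95,7)
s=robot.get_state();R=s['tool_rot'];p=s['tool_pos']
tip=p+R@[0,0,.1561]; print(tip,'tip',proj('side',tip))
for d in(-.014,.014): print(proj('side',p+R@[d,0,.1561]),proj('side',p+R@[d*23/14,0,.0561]))
print('slot',proj('side',(.488,-.149,.093)),proj('side',(.488,-.149,.103)))
"
```

```text
pos [ 0.4885 -0.148   0.2868] yaz -29.32 j7 [ 0.597  0.256 -0.42   1.9    0.119  1.011 -0.386] t 9.7 F [-0.5  0.6 -1.2] units [-0.009  0.001  0.006 -0.   ]
[ 0.48843827 -0.14766439  0.13085824] tip [[308.29417368 245.75314264]]
[[307.9833336  251.43306002]] [[306.89781067 227.08935303]]
[[308.59892013 240.18457281]] [[308.03387173 207.87527467]]
slot [[308.68456499 255.85330166]] [[308.6093528  253.39169832]]
```

View pics/c11.png

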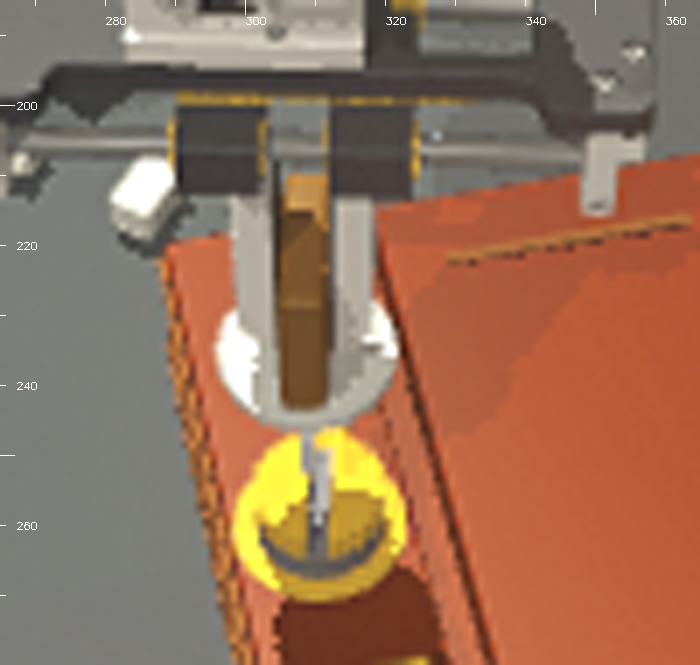

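View pics/top6.png

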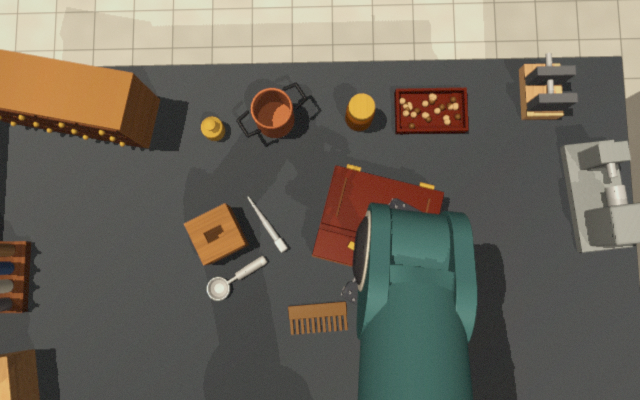

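```bash
python3 -c "
from h import *
im=cv2.imread('pics/side6.png')[238:276,292:328]
cv2.imwrite('pics/c12.png',cv2.resize(im,None,fx=16,fy=16,interpolation=cv2.INTER_NEAREST))
for v in range(240,270): print(v,[int(x) for x in im[v-238,8:28].astype(int)@[-1,.5,.5]], [int(x) for x in im[v-238,8:28].sum(1)])
"
```

```text
240 [0, 18, 16, 16, 16, 54, 52, 52, 53, 52, 51, 35, 18, 14, 16, 17, 17, 17, 16, 17] [765, 498, 515, 521, 519, 211, 224, 230, 229, 227, 223, 224, 370, 413, 431, 520, 515, 517, 516, 449]
241 [0, 18, 18, 17, 17, 53, 51, 50, 50, 52, 54, 33, 15, 16, 18, 17, 16, 16, 16, 35] [765, 508, 523, 533, 526, 214, 222, 230, 230, 225, 216, 246, 441, 441, 531, 526, 522, 522, 501, 350]
242 [7, 18, 18, 18, 18, 41, 50, 49, 51, 52, 48, 28, 17, 17, 17, 15, 15, 15, 18, 57] [758, 532, 520, 526, 522, 304, 226, 230, 226, 228, 240, 323, 542, 530, 523, 522, 516, 486, 372, 313]
243 [17, 17, 17, 16, 15, 17, 27, 30, 36, 36, 31, 19, 16, 17, 16, 16, 16, 20, 48, 62] [496, 685, 509, 521, 522, 436, 334, 346, 328, 337, 404, 458, 528, 521, 519, 512, 441, 388, 342, 244]
244 [63, 34, 14, 16, 17, 16, 14, 16, 15, 16, 16, 16, 15, 13, 12, 17, 56, 78, 74, 72] [412, 449, 469, 515, 535, 527, 536, 534, 532, 533, 527, 518, 516, 504, 484, 407, 382, 352, 356, 336]
245 [84, 77, 32, 33, 17, 15, 14, 15, 15, 15, 14, 21, 21, 26, 16, 48, 84, 84, 81, 72] [393, 397, 431, 453, 469, 474, 506, 499, 499, 498, 497, 489, 448, 455, 437, 376, 378, 37
[... 4023 characters left out ...]
117] [502, 594, 595, 593, 389, 349, 296, 290, 283, 285, 277, 276, 271, 264, 281, 356, 405, 401, 399, 393]
267 [78, 122, 168, 169, 138, 125, 126, 92, 43, 41, 20, 44, 46, 73, 99, 124, 121, 121, 118, 91] [417, 491, 597, 594, 420, 392, 400, 379, 329, 323, 298, 322, 327, 356, 382, 399, 399, 398, 392, 314]
268 [77, 75, 98, 161, 184, 120, 123, 126, 129, 128, 125, 126, 125, 125, 126, 120, 120, 118, 77, 44] [422, 405, 430, 577, 581, 388, 397, 402, 399, 401, 403, 399, 400, 401, 399, 408, 405, 401, 292, 185]
269 [80, 78, 76, 78, 114, 113, 117, 119, 123, 124, 124, 119, 120, 119, 119, 122, 79, 64, 45, 48] [443, 414, 407, 415, 466, 386, 391, 397, 397, 399, 402, 410, 408, 404, 407, 391, 291, 249, 186, 192]
```

View pics/c12.png

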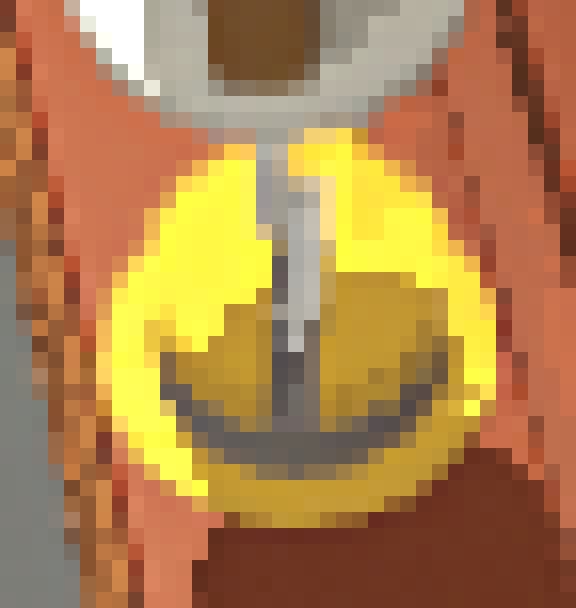

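The enlarged crop shows the blade centred at column 308.5 (rows 246–252) and the slot at column 310.1. The view runs along the slot, so the key must shift about +2.6 mm along tool y. I'll shift, lower to just above the head, and look again.

Emit:
move_arm:
  rows: [-1, 0, 0.022, 0, 0, -1, 0, 0.022, 0.1, 0, -1, 0, 0.022, 0.19, 0, -1, 0, 0.022, 0.19, 0, -1, 0, 0.022, 0.19, 0]

```text
time_s: 10.42
tool_pos: [0.4909, -0.1492, 0.2642]
tool_rot: [[0.489, 0.872, -0.0], [0.872, -0.489, 0.002], [0.002, -0.001, -1.0]]
wrist_force: [-0.1, 0.2, -1.5]
grip_width: 0.146
```

```bash
python3 -c "
from h import *
tool((.4907,-.1493,.2491),-29.2)
cv2.imwrite('pics/side7.png',robot.snapshot('side')[:,:,::-1])
im=cv2.imread('pics/side7.png')[230:276,288:332]
cv2.imwrite('pics/c13.png',cv2.resize(im,None,fx=13,fy=13,interpolation=cv2.INTER_NEAREST))
s=robot.get_state();R=s['tool_rot'];p=s['tool_pos']
for d in(-.014,.014): print(proj('side',p+R@[d,0,.1561]),(p+R@[d,0,.1561]))
"
```

```text
pos [ 0.4909 -0.1492  0.2642] yaz -29.3 j7 [ 0.589  0.288 -0.414  1.917  0.137  0.965 -0.4  ] t 10.425 F [-0.1  0.2 -1.5] units [-0.002 -0.     0.126 -0.   ]
[[309.48479566 257.14316739]] [ 0.4840706  -0.16114649  0.10824943]
[[310.05978163 245.99738254]] [ 0.49777445 -0.13672923  0.10829325]
```

View pics/c13.png

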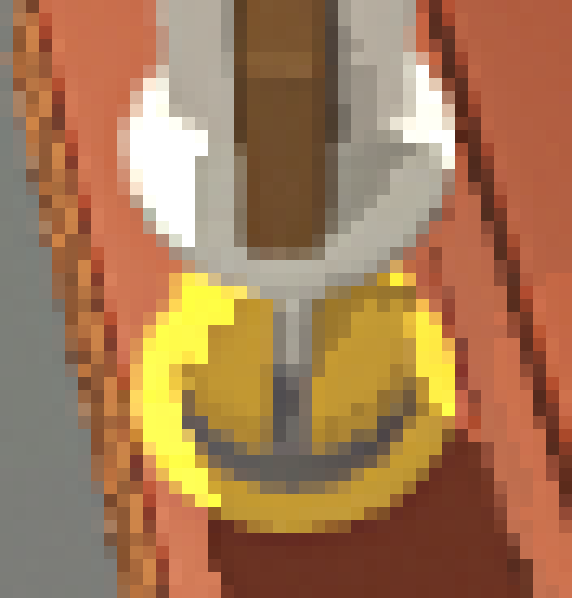

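The blade (crop x 278–308) is now centred on the slot (273–312), so I'll insert it.

Emit:
move_arm:
  rows: [-1, 0, 0, 0.04, 0, -1, 0, 0, 0.08, 0, -1, 0, 0, 0.11, 0, -1, 0, 0, 0.12, 0, -1, 0, 0, 0.12, 0]

```text
time_s: 11.1
tool_pos: [0.4909, -0.1492, 0.2499]
tool_rot: [[0.489, 0.872, -0.0], [0.872, -0.489, 0.002], [0.002, -0.001, -1.0]]
wrist_force: [0.1, -0.5, -1.6]
grip_width: 0.149
```

```bash
python3 -c "
from h import *
tool((.4907,-.1493,.2491),-29.2)
cv2.imwrite('pics/side8.png',robot.snapshot('side')[:,:,::-1])
im=cv2.imread('pics/side8.png')[230:276,288:332]
cv2.imwrite('pics/c14.png',cv2.resize(im,None,fx=13,fy=13,interpolation=cv2.INTER_NEAREST))
"
```

```text
pos [ 0.4909 -0.1492  0.2499] yaz -29.31 j7 [ 0.585  0.306 -0.411  1.931  0.148  0.935 -0.409] t 11.1 F [ 0.1 -0.5 -1.6] units [-0.002 -0.001  0.007 -0.   ]
```

View pics/c14.png

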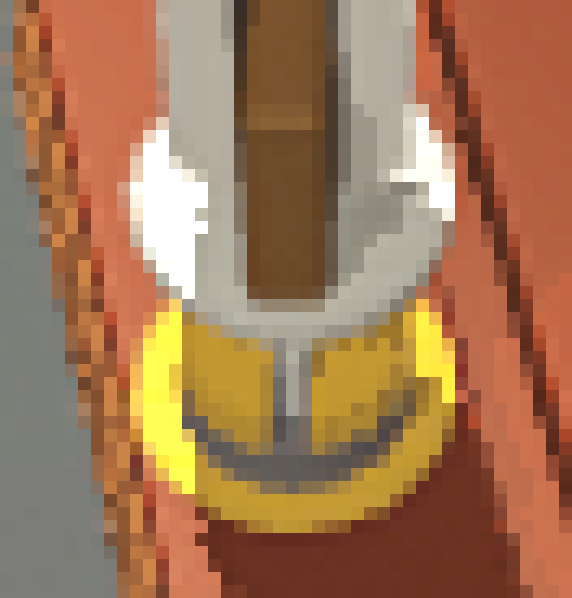

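Emit:
move_arm:
  rows: [-1, 0, 0, 0.003, 0.0, -1, 0, 0, 0.003, 0.02, -1, 0, 0, 0.003, 0.04, -1, 0, 0, 0.003, 0.06, -1, 0, 0, 0.003, 0.08, -1, 0, 0, 0.003, 0.1, -1, 0, 0, 0.003, 0.12, -1, 0, 0, 0.003, 0.14, -1, 0, 0, 0.003, 0.16, -1, 0, 0, 0.003, 0.18, -1, 0, 0, 0.003, 0.2, -1, 0, 0, 0.003, 0.215, -1, 0, 0, 0.003, 0.215]

```text
time_s: 12.78
tool_pos: [0.491, -0.1495, 0.2497]
tool_rot: [[0.958, -0.287, 0.0], [-0.287, -0.958, 0.001], [-0.0, -0.001, -1.0]]
wrist_force: [0.5, -2.8, -2.7]
grip_width: 0.142
```

```bash
python3 -c "
from h import *
tool((.4909,-.1492,.2499),-29.2-82)
s=robot.get_state();print(s['torque'],s['grip_width'])
cv2.imwrite('pics/side9.png',robot.snapshot('side')[:,:,::-1])
crop('pics/side9.png','pics/c15.png',265,185,100,95,7)
"
```

```text
pos [ 0.491  -0.1495  0.2497] yaz -106.68 j7 [ 0.391  0.287 -0.181  1.937  0.062  0.923 -1.683] t 12.775 F [ 0.5 -2.8 -2.7] units [-0.001 -0.002 -0.002  0.013]
[-0.95894153 -0.18890996  0.10630235] 0.14178637036535133
```

View pics/c15.png

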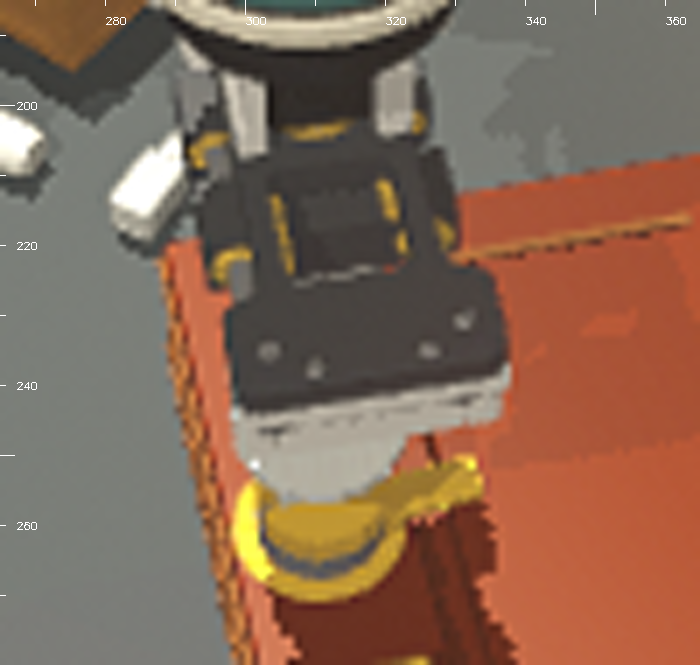

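The tongue now points over the lid, with its tip at about (332,253). I'll turn the last few degrees onto the stop and watch the torque.

Emit:
move_arm:
  rows: [-1, 0, 0, 0, 0.008, -1, 0, 0, 0, 0.014, -1, 0, 0, 0, 0.014]

```text
time_s: 13.2
tool_pos: [0.491, -0.1496, 0.2497]
tool_rot: [[0.93, -0.368, 0.0], [-0.368, -0.93, 0.001], [-0.0, -0.001, -1.0]]
wrist_force: [-0.2, -3.7, -2.9]
grip_width: 0.147
```

```bash
python3 -c "
from h import *
tool((.4909,-.1492,.2499),-29.2-84)
s=robot.get_state();print(s['torque'],s['grip_width'])
"
```

```text
pos [ 0.491  -0.1496  0.2497] yaz -111.58 j7 [ 0.379  0.286 -0.167  1.937  0.057  0.923 -1.764] t 13.2 F [-0.2 -3.7 -2.9] units [-0.002 -0.003 -0.002  0.005]
[-0.9781007  -0.07897559  0.0013902 ] 0.14734750966449542
```

Emit:
move_arm:
  rows: [-1, 0, 0, 0, 0.007, -1, 0, 0, 0, 0.014, -1, 0, 0, 0, 0.014]

```text
time_s: 13.58
tool_pos: [0.491, -0.1495, 0.2497]
tool_rot: [[0.895, -0.446, 0.0], [-0.446, -0.895, 0.001], [-0.0, -0.001, -1.0]]
wrist_force: [-0.1, -3.5, -2.3]
grip_width: 0.149
```

```bash
python3 -c "
from h import *
for i in range(2):
  tool((.4909,-.1492,.2499),-29.2-84)
  s=robot.get_state();print(s['torque'],s['grip_width'])
  cv2.imwrite('pics/side10.png',robot.snapshot('side')[:,:,::-1])
crop('pics/side10.png','pics/c16.png',265,185,100,95,7)
"
```

```text
pos [ 0.491  -0.1495  0.2497] yaz -116.51 j7 [ 0.367  0.285 -0.153  1.938  0.053  0.922 -1.845] t 13.575 F [-0.1 -3.5 -2.3] units [-0.002 -0.002 -0.001 -0.009]
[-0.85994433 -0.12147185  0.67095355] 0.1487529570004648
pos [ 0.491  -0.1496  0.2497] yaz -116.48 j7 [ 0.367  0.285 -0.153  1.938  0.053  0.922 -1.845] t 13.625 F [ 0.4 -3.5 -3.4] units [-0.002 -0.002 -0.002 -0.009]
[-0.82608365 -0.16539125  0.6450101 ] 0.14944636224545227
```

View pics/c16.png

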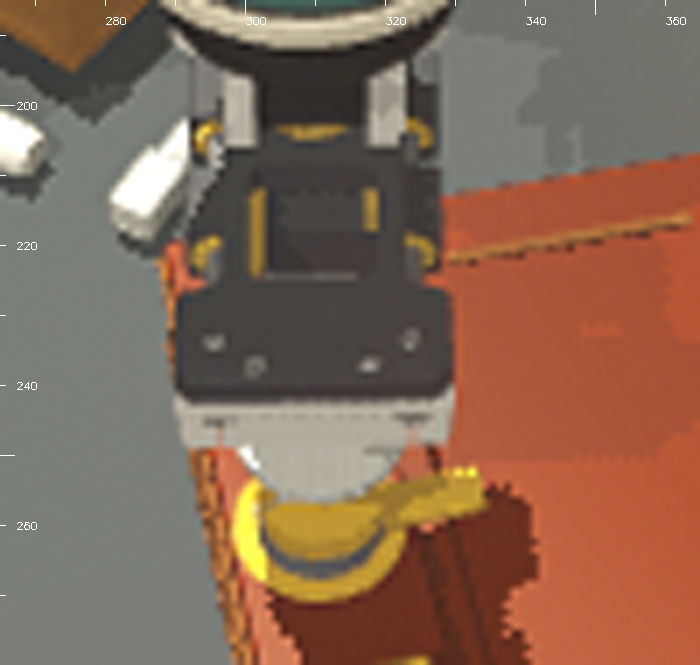

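The torque reached 0.65 N m, well over the 0.07 turning torque, so the cam is on its stop. I'll ease back within the play and lift out.

Emit:
move_arm:
  rows: [-1, 0, 0, 0, -0.013, -1, 0, 0, 0, -0.025, -1, 0, 0, 0, -0.025, -1, 0, 0, -0.05, -0.025, -1, 0, 0, -0.12, -0.025, -1, 0, 0, -0.3, -0.025, -1, 0, 0, -0.4, -0.025, -1, 0, 0, -0.4, -0.025]

```text
time_s: 14.68
tool_pos: [0.4912, -0.1497, 0.2985]
tool_rot: [[0.954, -0.301, 0.002], [-0.301, -0.954, 0.0], [0.002, -0.001, -1.0]]
wrist_force: [-0.0, 0.3, -1.6]
grip_width: 0.148
```

```bash
python3 -c "
from h import *
tool((.5384,.1836,.298),19.44)
s=robot.get_state();print(s['torque'],s['grip_width'])
cv2.imwrite('pics/side11.png',robot.snapshot('side')[:,:,::-1])
crop('pics/side11.png','pics/c17.png',265,165,110,110,6)
"
```

```text
pos [ 0.4912 -0.1497  0.2985] yaz -107.51 j7 [ 0.394  0.228 -0.182  1.889  0.047  1.027 -1.684] t 14.675 F [-0.   0.3 -1.6] units [-0.461 -2.767  0.007 -0.353]
[0.0451178  0.0098879  0.03204104] 0.1483973403558551
```

View pics/c17.png

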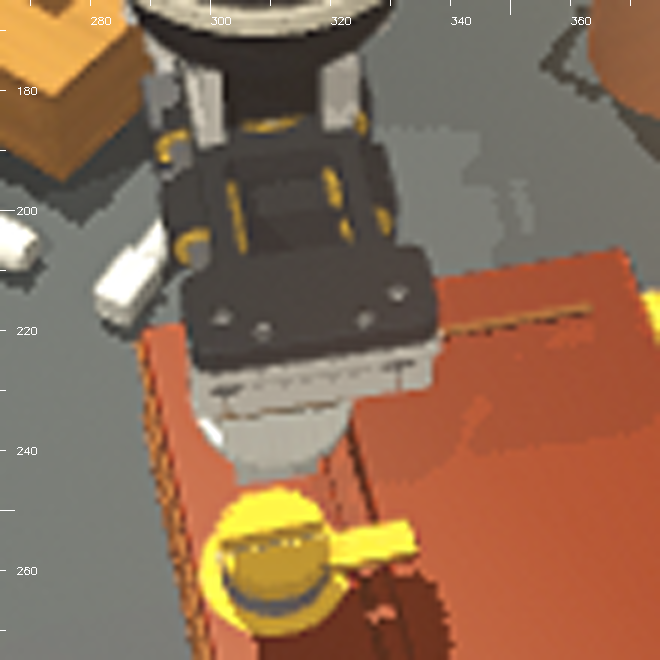

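The slot now runs along the tongue at about (315,545)/6 in the crop, square to the rail. The key is clear of the lock, so I'm returning it to the rack.

Emit:
move_arm:
  rows: [-1, -0.04, -0.25, 0, -0.028, -1, -0.08, -0.5, 0, -0.056, -1, -0.12, -0.75, 0, -0.084, -1, -0.16, -0.98, 0, -0.11, -1, -0.16, -0.98, 0, -0.138, -1, -0.16, -0.98, 0, -0.138]

```text
time_s: 15.48
tool_pos: [0.5078, -0.0317, 0.2971]
tool_rot: [[0.847, 0.532, -0.0], [0.532, -0.847, 0.001], [0.0, -0.001, -1.0]]
wrist_force: [1.2, 0.3, -1.5]
grip_width: 0.148
```

```bash
python3 -c "
from h import *
tool((.5384,.1836,.298),19.44)
"
```

```text
pos [ 0.5078 -0.0317  0.2971] yaz -57.87 j7 [ 0.326  0.235 -0.373  1.895  0.098  1.03  -1.098] t 15.475 F [ 1.2  0.3 -1.5] units [ 1.17  -1.384 -0.005 -0.215]
```

Emit:
move_arm:
  rows: [-1, 0.2, -0.25, 0, -0.028, -1, 0.42, -0.5, 0, -0.056, -1, 0.63, -0.75, 0, -0.084, -1, 0.82, -0.98, 0, -0.11, -1, 0.82, -0.98, 0, -0.138, -1, 0.82, -0.98, 0, -0.138]

```text
time_s: 16.23
tool_pos: [0.5285, 0.1198, 0.2968]
tool_rot: [[0.148, 0.989, -0.001], [0.989, -0.148, 0.001], [0.001, -0.001, -1.0]]
wrist_force: [0.6, -0.5, -1.3]
grip_width: 0.143
```

```bash
python3 -c "
from h import *
tool((.5384,.1836,.298),19.44)
cv2.imwrite('pics/top12.png',robot.snapshot('top')[:,:,::-1])
crop('pics/top12.png','pics/c18.png',300,160,150,130,5)
"
```

```text
pos [0.5285 0.1198 0.2968] yaz -8.48 j7 [ 0.2    0.326 -0.581  1.812  0.201  1.064 -0.603] t 16.225 F [ 0.6 -0.5 -1.3] units [ 0.538  0.003 -0.01  -0.078]
```

View pics/c18.png

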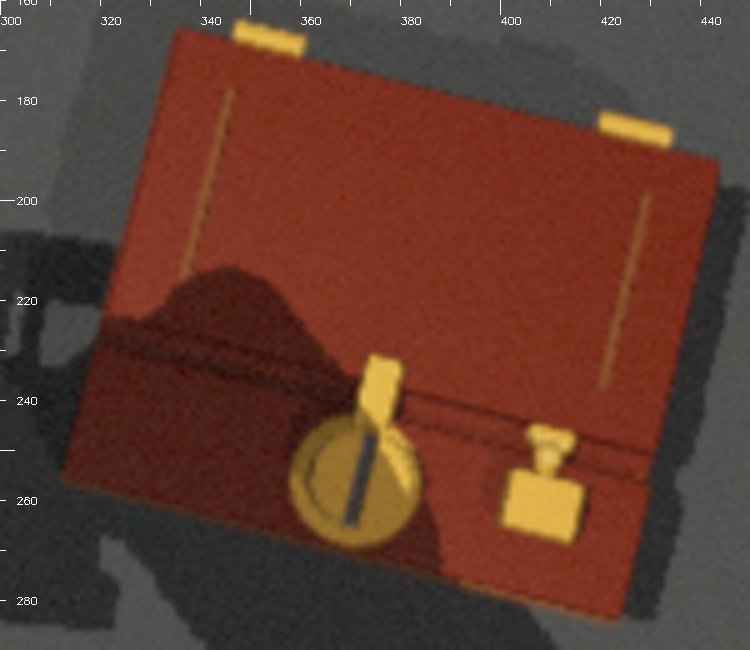

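From above, the tongue and slot (350,525)–(372,435) in the crop are parallel to the case's sides, about 13.7° against 13–14°. So the cam is at its seat and the lid is shut.

Emit:
move_arm:
  rows: [-1, 0.25, 0, 0, -0.026, -1, 0.54, 0, 0, -0.052, -1, 0.54, 0, 0, -0.078, -1, 0.54, 0, 0, -0.078, -1, 0.54, 0, 0, -0.078]

```text
time_s: 16.9
tool_pos: [0.5385, 0.1827, 0.2968]
tool_rot: [[-0.325, 0.946, -0.001], [0.946, 0.325, 0.001], [0.001, -0.001, -1.0]]
wrist_force: [-0.7, 0.2, -1.5]
grip_width: 0.147
```

```bash
python3 -c "
from h import *
tool((.5384,.1836,.1765),19.44)
cv2.imwrite('pics/side13.png',robot.snapshot('side')[:,:,::-1])
crop('pics/side13.png','pics/c19.png',220,70,110,110,6)
"
```

```text
pos [0.5385 0.1827 0.2968] yaz 18.98 j7 [ 0.157  0.398 -0.682  1.745  0.277  1.098 -0.283] t 16.9 F [-0.7  0.2 -1.5] units [ 6.000e-03  3.000e-03  1.003e+00 -1.000e-03]
```

View pics/c19.png

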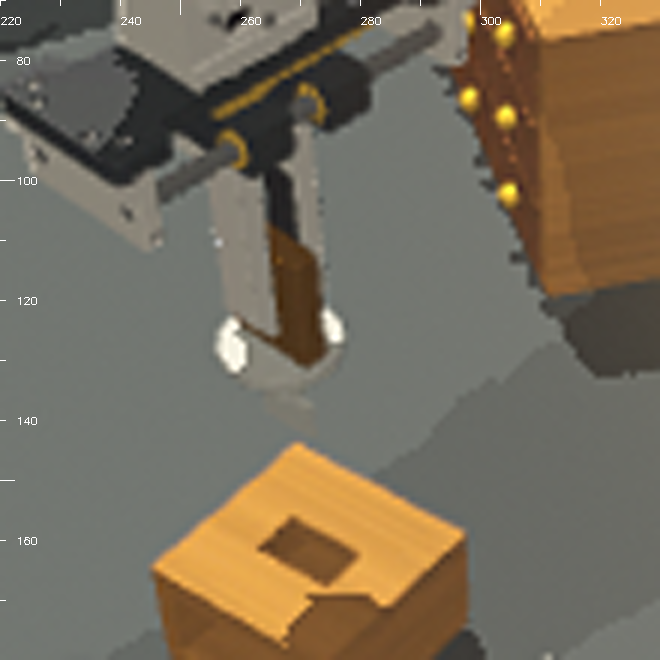

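The key hangs straight above the hole at about (272,161), so I'll lower it.

Emit:
move_arm:
  rows: [-1, 0.006, 0.003, 0.25, 0, -1, 0.006, 0.003, 0.45, 0, -1, 0.006, 0.003, 0.6, 0, -1, 0.006, 0.003, 0.75, 0, -1, 0.006, 0.003, 0.88, 0, -1, 0.006, 0.003, 0.96, 0, -1, 0.006, 0.003, 0.99, 0, -1, 0.006, 0.003, 0.99, 0]

```text
time_s: 17.95
tool_pos: [0.5385, 0.1838, 0.1782]
tool_rot: [[-0.327, 0.945, -0.001], [0.945, 0.327, 0.001], [0.001, -0.001, -1.0]]
wrist_force: [0.1, 0.2, -2.0]
grip_width: 0.146
```

```bash
python3 -c "
from h import *
tool((.5384,.1836,.1761),19.44)
cv2.imwrite('pics/side14.png',robot.snapshot('side')[:,:,::-1])
crop('pics/side14.png','pics/c20.png',220,90,110,110,6)
"
```

```text
pos [0.5385 0.1838 0.1782] yaz 19.07 j7 [ 0.094  0.544 -0.615  1.842  0.396  0.881 -0.377] t 17.95 F [ 0.1  0.2 -2. ] units [-0.001 -0.002  0.018 -0.001]
```

View pics/c20.png

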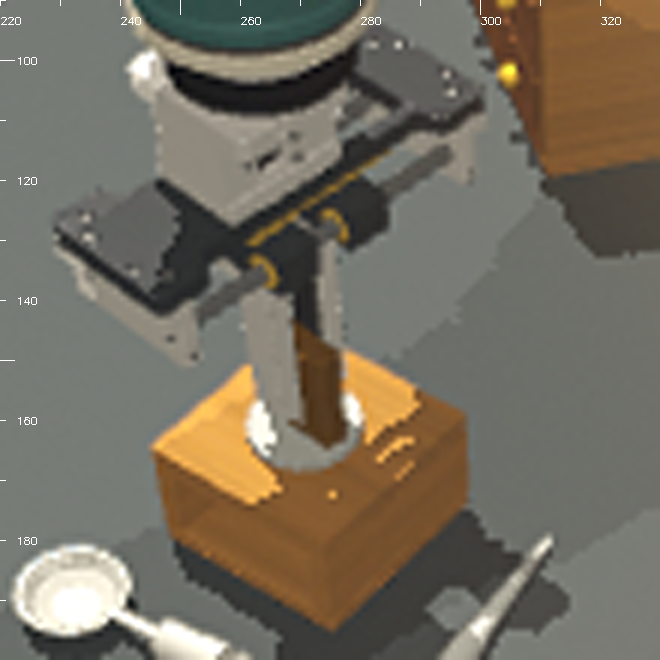

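Emit:
move_arm:
  rows: [-1, 0, 0, 0.01, 0, -1, 0, 0, 0.018, 0, -1, 0, 0, 0.018, 0]

```text
time_s: 18.38
tool_pos: [0.5386, 0.1838, 0.1763]
tool_rot: [[-0.327, 0.945, -0.001], [0.945, 0.327, 0.001], [0.001, -0.0, -1.0]]
wrist_force: [0.7, 0.2, -1.0]
grip_width: 0.15
```

Emit:
move_arm:
  rows: [1, 0, 0, 0, 0, 1, 0, 0, 0, 0, 1, 0, 0, 0, 0, 1, 0, 0, 0, 0, 1, 0, 0, 0, 0, 1, 0, 0, -0.1, 0, 1, 0, 0, -0.4, 0, 1, 0, 0, -0.8, 0, 1, 0, 0, -1, 0, 1, 0, 0, -1, 0]

```text
time_s: 19.62
tool_pos: [0.5392, 0.184, 0.2988]
tool_rot: [[-0.327, 0.945, 0.003], [0.945, 0.327, 0.001], [0.0, 0.003, -1.0]]
wrist_force: [-0.5, -0.2, -0.5]
grip_width: 0.998
```

```bash
python3 -c "
from h import *
tool((.5384,.0,.298),19.44)
cv2.imwrite('pics/side15.png',robot.snapshot('side')[:,:,::-1])
crop('pics/side15.png','pics/c21.png',220,90,110,110,6)
"
```

```text
pos [0.5392 0.184  0.2988] yaz 19.06 j7 [ 0.158  0.397 -0.686  1.743  0.279  1.098 -0.285] t 19.625 F [-0.5 -0.2 -0.5] units [-1.447e+00 -5.070e-01  5.000e-03 -1.000e-03]
```

View pics/c21.png

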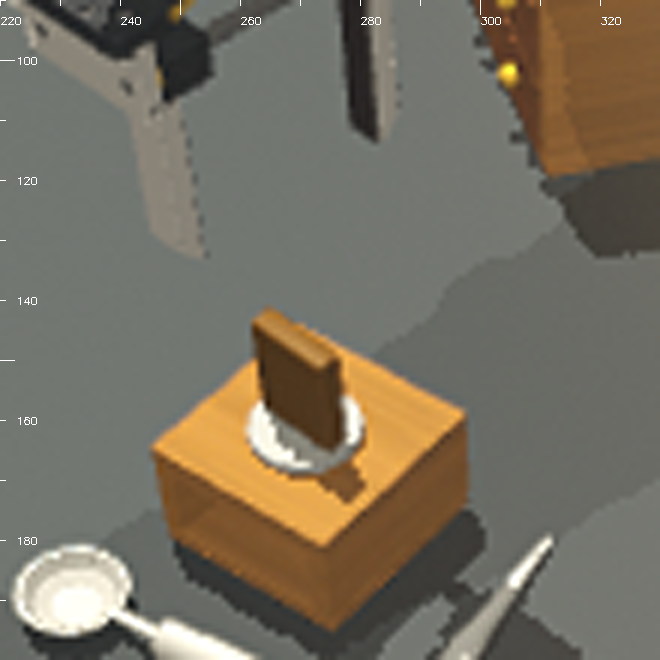

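Emit:
move_arm:
  rows: [1, -0.35, -0.12, 0, 0, 1, -0.7, -0.25, 0, 0, 1, -1, -0.35, 0, 0, 1, -1, -0.35, 0, 0]

```text
time_s: 20.18
tool_pos: [0.5381, 0.0536, 0.2962]
tool_rot: [[-0.322, 0.947, -0.001], [0.947, 0.322, -0.0], [0.0, -0.001, -1.0]]
wrist_force: [-0.1, -0.1, 0.3]
grip_width: 0.999
```

Emit:
move_arm:
  rows: [1, -0.35, -0.12, 0, 0, 1, -0.7, -0.25, 0, 0, 1, -1, -0.35, 0, 0, 1, -1, -0.35, 0, 0, 1, -1, -0.35, 0, 0]

```text
time_s: 20.8
tool_pos: [0.537, -0.0721, 0.2959]
tool_rot: [[-0.324, 0.946, -0.001], [0.946, 0.324, 0.001], [0.001, -0.001, -1.0]]
wrist_force: [-0.9, -0.6, 0.5]
grip_width: 1.002
```

```bash
python3 -c "
from h import *
for n in ('side','top'): cv2.imwrite(f'pics/{n}16.png',robot.snapshot(n)[:,:,::-1])
a=[]
for f in ('side0','side16'):
    crop(f'pics/{f}.png','pics/t.png',240,130,65,65,6); a.append(cv2.imread('pics/t.png'))
b=[]
for f in ('top0','top16'):
    crop(f'pics/{f}.png','pics/t.png',180,195,65,65,6); b.append(cv2.imread('pics/t.png'))
o=np.vstack([np.hstack(a),np.hstack(b)]); cv2.imwrite('pics/c22.png',cv2.resize(o,None,fx=.76,fy=.76))
"
```

```text
(no output)
```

View pics/c22.png

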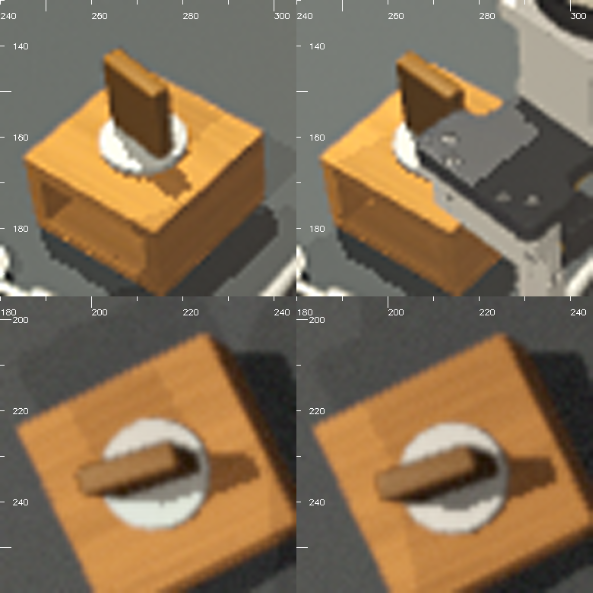

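View pics/top16.png

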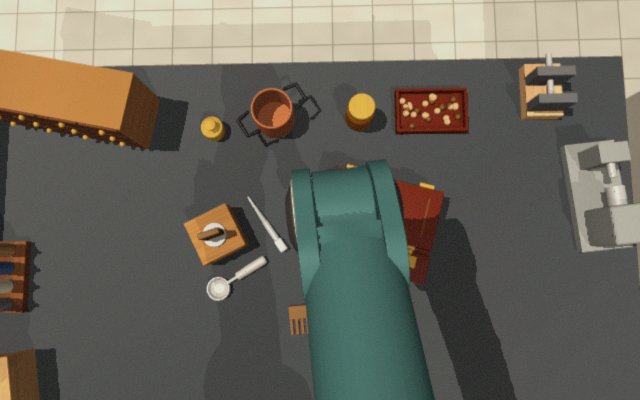

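View pics/side16.png

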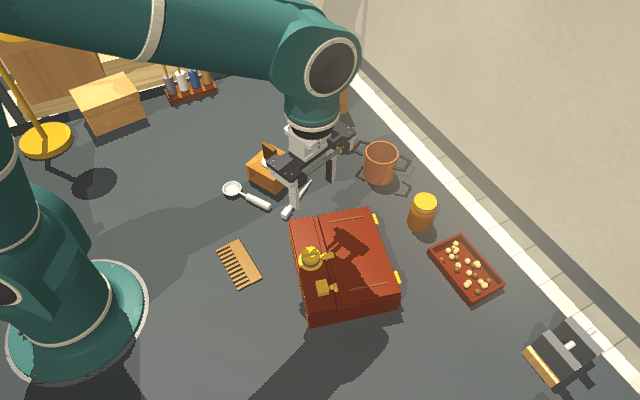

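Emit:
move_arm:
  rows: [1, -0.35, -0.12, 0, 0, 1, -0.7, -0.25, 0, 0, 1, -1, -0.35, 0, 0, 1, -1, -0.35, 0, 0, 1, -1, -0.35, 0, 0]

```text
time_s: 21.52
tool_pos: [0.5365, -0.1975, 0.2959]
tool_rot: [[-0.326, 0.945, -0.001], [0.945, 0.326, 0.001], [0.001, -0.0, -1.0]]
wrist_force: [0.9, -0.5, -0.5]
grip_width: 1.0
```

```bash
python3 -c "
from h import *
cv2.imwrite('pics/side17.png',robot.snapshot('side')[:,:,::-1])
a=[]
for f in ('side0','side17'):
    im=cv2.imread(f'pics/{f}.png')[134:176,250:292]; a.append(cv2.resize(im,None,fx=9,fy=9,interpolation=cv2.INTER_CUBIC))
cv2.imwrite('pics/c23.png',np.hstack(a))
"
```

```text
(no output)
```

View pics/c23.png

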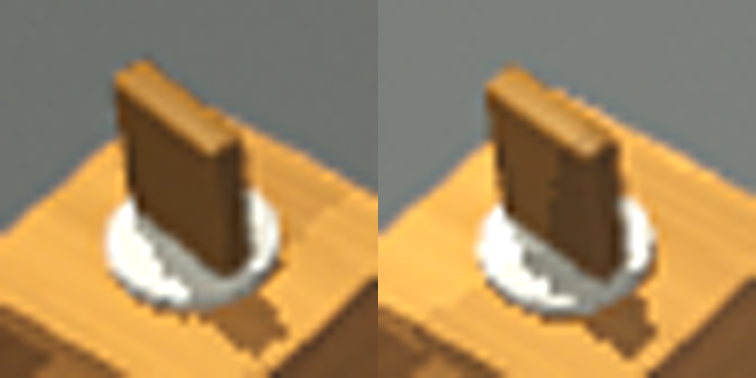

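The before and after crops match: the key is upright with its flange flat on the rack, about 1 px (2 mm) from where it started. I'm handing in.

```bash
python3 -c "
from rig import robot
s=robot.get_state();print(s['time_s'],s['wrist_force'],abs(s['joint_vel']).max());print(robot.finish_job())"
```

```text
21.575 [ 0.25331343  0.02208354 -0.15208625] 0.004170867840816356
the job is handed in; nothing more can be done
None
```

The case is locked and the key is back in its rack. I handed the job in at about 21.6 s; it gives no verdict, so these results come from my own checks.

- **Lid:** I pressed it down with the fingers shut, reading about 15 N at the shut height. Every later picture shows it flush and held.
- **Blade in the slot:** The first position for the slot, from the camera calibration, was about 2.6 mm off sideways. I corrected it from the side view before lowering the key, and the blade then went in with no contact force.
- **Cam:** I turned it clockwise until the torque rose to about 0.65 N m, well above the 0.07 N m it needs, so it was on its stop. In the last clear top view the tongue lies over the lid and the slot is parallel to the case's sides, at 13.7° against roughly 12–14°.
- **Key in the rack:** It stands upright with its flange flat on the rack top, about 2 mm from where it first hung. It may lean by about 0.01 rad, well inside the 0.1 allowed.
- **Other things:** None of the six bystanders looked moved in the last views. The arm was at rest and clear of everything, with no contact force.

One disagreement: the two cameras differed by 2–5 mm on positions such as the rack. I relied on the top view and on pictures showing key and slot together instead of on their absolute readings. I could not read the lid and cam angles directly, so both are judged from pictures and forces.

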